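Spring open the blue-lidded cassette case and fold its lid right back

TASK

Press down the orange release tab on the front of the case with the blue lid, so that the lid springs up, and then push that lid all the way back as far as it opens and leave it there. Only use the fingertips: do not pick up or shift anything, leave the cassettes lying in the case, and leave the white-lidded case shut.

Things in the scene. Friction and masses are not known exactly. Their poses are not given: they have to be found in the camera images.
- blue_case: Cassette case with a blue lid, fixed to the worktop. Origin: centre of its underside; x from front (latch) to back (hinge), y along the hinge, z up. Grey tray 100 (x) x 124 (y) x 40 mm high, 6 mm thick lid on top: 46 mm high shut. An orange release tab sticks out of the middle of the front to x = -91 mm, between two cheeks 14 mm high, 50 mm over both.
- white_case: Cassette case with a white lid, fixed to the worktop. Origin: centre of its underside; x from front (latch) to back (hinge), y along the hinge, z up. Grey tray 100 (x) x 124 (y) x 40 mm high, 6 mm thick lid on top: 46 mm high shut. An orange release tab sticks out of the middle of the front to x = -91 mm, between two cheeks 14 mm high, 50 mm over both.
- blue_case_lid (a joint): Angle of the blue lid, rad: 0 shut (latched it may rest at up to 0.03), grows as it opens, stop at 1.85 (leaning back past upright). Unlatched, a weak damped spring (under 2 N at the edge) lifts it within 2 s to about 0.8 to 0.9, where friction holds it. A push of about 1 N at its free edge or underside, towards the back, swings it on; it stays where it is left.
- blue_case_tab (a joint): Angle of the orange release tab of the blue-lidded case, rad: 0 at rest, grows as its pad is pressed down, 0.26 at its stop. The latch lets the lid go at about 0.15 (pad down 5 mm). Its spring takes about 1.5 N at first, 4.5 N at the stop, and brings it back up when let go.
- blue_case_tab_pad (a point): Point to press on the blue-lidded case's tab: top of the orange ribbed pad (34 x 30 mm), 26 mm above the worktop, at x = -80 mm, y = 0 in the case frame, 28 mm in front of the shut lid's edge. Moves with the tab, 8 mm down at its stop.
- blue_case_lid_edge (a point): Middle of the blue lid's free front edge, at its underside, 102 mm from the hinge line; moves with the lid (124 mm wide, 6 mm thick, flat). Height above the worktop 40 mm shut, about 117 mm at 0.85 rad, 142 mm upright. x points to the hinge, z out of the lid's top.
- blue_case_hinge (a point): Middle of the blue lid's hinge line, fixed on the case: 50 mm behind its centre, 40 mm above the worktop; the plane of the lid's underside passes through it. Axes as the case.
- white_case_lid (a joint): Angle of the white lid, rad: 0 shut (latched it may rest at up to 0.03), grows as it opens, stop at 1.85 (leaning back past upright). Unlatched, a weak damped spring (under 2 N at the edge) lifts it within 2 s to about 0.8 to 0.9, where friction holds it. A push of about 1 N at its free edge or underside, towards the back, swings it on; it stays where it is left.
- white_case_tab (a joint): Angle of the orange release tab of the white-lidded case, rad: 0 at rest, grows as its pad is pressed down, 0.26 at its stop. The latch lets the lid go at about 0.15 (pad down 5 mm). Its spring takes about 1.5 N at first, 4.5 N at the stop, and brings it back up when let go.
- block_0: Tissue cassette with a paraffin block, 28 x 46 x 14 mm, loose, lying in one end compartment (+y side) of the blue case under its lid. Origin: centre of its underside.
- block_1: Another tissue cassette like it, 28 x 46 x 14 mm, loose in the other end compartment (-y side) of the blue case. Origin: centre of its underside.
- block_2: Tissue cassette, 28 x 46 x 14 mm, loose inside the white-lidded case. Origin: centre of its underside.
- dropper_bottle: Brown dropper bottle with a black dropper cap, 36 mm across, 98 mm high, loose, upright at the left side of the worktop. Origin: centre of its underside.
- jar: Red staining jar with a black lid, 62 x 62 x 96 mm, loose, upright at the right side of the worktop. Origin: centre of its underside.
- red_marker: White and red marker pen, 135 mm long, 13 mm thick, loose, lying near the front edge of the worktop. Origin: its middle, underside.
- tape: Roll of beige tape, 82 mm across, 18 mm high, loose, lying flat near the front edge of the worktop, in front of the fixed microtome that stands between the two cases (bed x from 0.45 m, y -0.20 to 0.08 m, 200 mm high; its sled beyond x = 0.65 m up to 370 mm): pass over or round it. Origin: centre of its underside.

How it is judged:
By the outcome, as a careful person would: the job done as asked, in the order asked, and still so for the second after the job is handed in, with the robot touching nothing.
It also fails if it takes over 45 s, if anything falls off the work surface, if the arm or the gripper's body presses on something with over 40 N, if the wrist force passes 120 N, or if a joint passes its speed limit or range.

ROBOT

A 6-joint arm with a two-finger parallel gripper is mounted at the origin on a cart in front of the work surface, level with it; the furniture and walls round the work are solid. World frame = base frame: x ahead of the robot, y to its left, z up, the work surface at z = 0. Lengths are in m, angles in rad, forces in N, time in s.
With the tool pointing down it reaches from about 0.25 to 0.725 m from the base axis. Payload 4 kg.
Tool frame: the origin (TCP) lies at the very end of the fingers, on their centre line; the grasp point (between the pads) lies 19 mm behind it; z points along the fingers, y is the line along which they close (so a half turn about z gives the same grasp; the last joint's range is limited). The gripper opens to 85 mm and grips with 20 to 120 N. Pads are 22 mm wide; open, the fingers measure 114 mm over their backs; the gripper's body (76 mm by 85 mm) begins 54 mm behind the grasp point. The pads swing forward as they close: fully open they stand 13 mm farther back than shut.
Start: joints at [1.192, 0.241, 0.005, 1.335, 0, 1.571], TCP at [0.185, 0.465, 0.231] pointing down, gripper open.
Joint ranges: [-2.72, 2.72], [-1.05, 1.87], [-1.09, 1.28], [-1.99, 2.15], [-1.42, 1.44], [-3.14, 3.14]. Speed limits (rad/s): [2.79, 2.79, 3.14, 3.14, 3.14, 3.14].

INTERFACE

Orientations are given as a unit quaternion [x, y, z, w].
In Python, from workcell import bot, vision, workorder gives the robot as it stands.
- The arm moves only by the shell command python3 -m creep 'ROWS' [OPENING]. ROWS is JSON, a list of rows, each a list of 2 entries, a list of its own where there are three numbers: the shift along the tool's x, y, z in mm, then the turn, a rotation vector about the tool's x, y, z in rad. In form: [[[dx, dy, dz], [wx, wy, wz]], ...]. A call has 1 to 12 rows; each row shifts and turns the commanded pose from where the row before left it, along the tool's axes as they then stand; what a row does not reach is not made up. A row lasts 1/8 s, in which the tool goes at most 62.5 mm and 10.7 degrees, less where a joint would pass 70% of its speed; a pose out of reach is approached as far as the arm can. A call is refused whole if a number of a shift passes 62.5 or a number of a turn 0.188, either way. A call with a gripper value outside its range is refused whole. OPENING is the finger opening in mm, from 0 to 85.4, set as the call begins (- or left out, the last holds). The fingers move at their own pace and stop on an object; the grip force is fixed at half the most. Time passes only in rows, so rows that do not move let the fingers close. It gives the time, the measured TCP pose, the force, the opening and the grip force at its end, in the units of the state.
- bot.get_obs(): the state, without advancing time (a new reading comes with each control period).
- vision.camera(name): name is "scene" or "side" or "wrist"; returns a dict with "image" (384x512x3 uint8, blue, green, red), "z_map" (384x512 float32, m along the optical axis (not along the pixel's ray), 0 where there is no reading), "K" (3x3 intrinsics, pixels), "rvec" (rotation vector, rad) and "tvec" (3), from world to camera coordinates, as OpenCV has them; the wrist camera has in their place "tool_from_camera" (4x4, takes a point from camera to tool coordinates, whose origin is the TCP and whose axes are the flange's). Camera axes: x right, y down, z forward; pixel columns grow to the right and rows downward; lengths in m; the calibration is good to about 2 mm. A picture is of the moment at which its call begins: read the wrist's pose just before it.
- workorder.job_done(): hands the job in; it is judged then, once.
Trained networks look in a picture, given as the dict that the camera call returned (one of the last four; its "shot" number tells which), for a name from the list of things; names that differ only in an ending like _2 or _b are one class to them, and where a whole thing is asked for, a point or a joint stands for the part that bears it (a point fixed in the world has none). Each returns a list of dicts, best first, with "score" (0 to 1); they miss things now and then, are a little off and sometimes report something else, mostly with a low value. They report only what shows in the picture. A call takes as long as a camera call.
- vision.spot_in(picture, query): "position" ([column, row] in pixels, amid what is visible of it).
- vision.place_of(picture, query): "position" ([column, row] in pixels: a listed point, or the origin of a listed thing).
The state is a dict: "clock": time; "joint_pos": joint angles; "joint_vel": joint speeds; "tau": joint torques, N m; "eef_pos": TCP position; "tool_rot": TCP orientation; "ft_force": force on the tool from outside, world axes, zero at the start; "ft_torque": the same for the moment, N m; "grip_width": finger opening in m; "grasp_force": force on a finger pad.
Only numpy, scipy, OpenCV 4.12 (cv2) and the standard library are available. Lean on these libraries where they do the work, as an engineer would, in place of code of your own. Each camera call takes 0.05 s, during which the arm holds its last target. There are 200 camera calls.

## Working session

There is one attempt and no reset: what is moved stays moved. The work goes in short steps, Python scripts to look and compute and a shell command to move; the robot and the scene stay as the last step left them, time stands still between calls to the robot, and variables do not carry over. Pictures are saved under pics/ and viewed, at most 10 in all, crops included, and the job is handed in when it is done.

```bash
mkdir -p pics; cat > h.py <<'E'
import numpy as np,cv2
from workcell import bot,vision,workorder
from scipy.spatial.transform import Rotation as R
def world(p,uv,z=None):
    # ray through pixel; z: world height, else depth map
    u,v=uv; K=p["K"]; M=R.from_rotvec(np.ravel(p["rvec"])).as_matrix(); t=np.ravel(p["tvec"])
    d=np.linalg.inv(K)@[u,v,1]
    if z is None: s=float(p["z_map"][int(round(v)),int(round(u))]); return M.T@(d*s-t)
    c=-M.T@t; r=M.T@d; return c+r*(z-c[2])/r[2]
E
python3 - <<'E'
from h import *
o=bot.get_obs(); print(o["clock"],o["eef_pos"],o["tool_rot"],o["grip_width"])
for n in ("scene","side"):
    p=vision.camera(n); cv2.imwrite(f"pics/{n}0.png",p["image"])
    for q,z in (("blue_case",0),("blue_case_tab_pad",.026),("blue_case_lid_edge",.04),("blue_case_hinge",.04),("white_case",0)):
        for r in vision.place_of(p,q)[:2]:
            print(n,q,round(r["score"],2),np.round(r["position"]),np.round(world(p,r["position"],z),3),np.round(world(p,r["position"]),3))
E
```

```text
0.0 [0.18466255 0.46397457 0.23039617] [ 1.88259296e-01  9.82118793e-01 -1.03973018e-03 -1.82026679e-04] 0.08522451443231382
scene blue_case 0.77 [200. 174.] [0.479 0.302 0.   ] [0.431 0.25  0.041]
scene blue_case_tab_pad 0.63 [187. 175.] [0.411 0.314 0.026] [0.413 0.315 0.025]
scene blue_case_lid_edge 0.82 [192. 172.] [0.424 0.295 0.04 ] [0.426 0.297 0.038]
scene blue_case_lid_edge 0.72 [367. 226.] [ 0.553 -0.538  0.04 ] [ 0.578 -0.528  0.022]
scene blue_case_hinge 0.57 [206. 164.] [0.521 0.298 0.04 ] [0.516 0.293 0.043]
scene blue_case_hinge 0.29 [235. 196.] [0.398 0.004 0.04 ] [ 0.448  0.049 -0.004]
scene white_case 0.9 [310. 222.] [ 0.483 -0.322  0.   ] [ 0.434 -0.35   0.041]
side blue_case 0.58 [208. 259.] [0.485 0.305 0.   ] [0.453 0.362 0.042]
side blue_case_tab_pad 0.48 [233. 255.] [0.412 0.302 0.026] [0.41  0.305 0.028]
side blue_case_lid_edge 0.55 [225. 249.] [0.434 0.302 0.04 ] [0.427 0.315 0.049]
side blue_case_hinge 0.88 [191. 240.] [0.543 0.294 0.04 ] [0.569 0.252 0.012]
side white_case 0.53 [274. 181.] [ 0.491 -0.304  0.   ] [ 0.473 -0.245  0.025]
```

View pics/scene0.png

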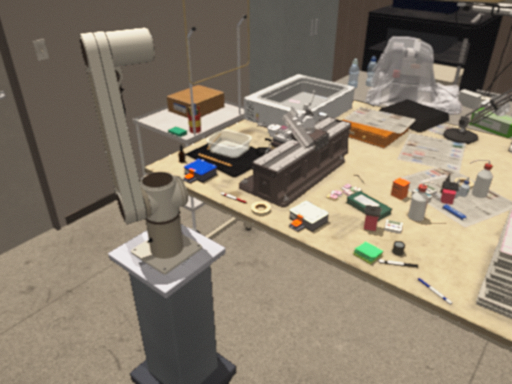

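View pics/side0.png

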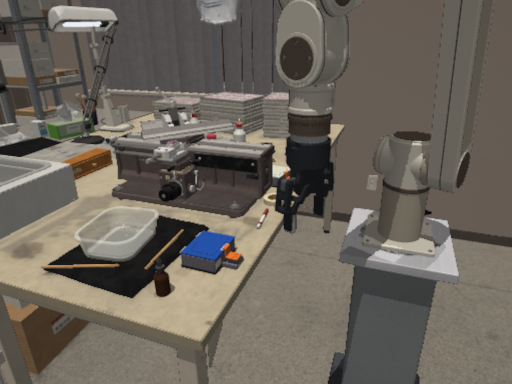

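Blue case is at the left front (scene about [200,170], side about [208,250]), its orange tab facing the robot. The white case is near [310,215]. I'll close the fingers and move nearer.

```bash
python3 -m creep '[[[-40,-14,0],[0,0,0]],[[-40,-14,0],[0,0,0]],[[-40,-14,0],[0,0,0]],[[-40,-14,0],[0,0,0]],[[0,0,0],[0,0,0]],[[0,0,0],[0,0,0]]]' 0
cat > m.py <<'E'
from h import *
o=bot.get_obs(); p=vision.camera("wrist"); cv2.imwrite("pics/w1.png",p["image"])
Rt=R.from_quat(o["tool_rot"]).as_matrix(); T=p["tool_from_camera"]; print(np.round(T,3)); print(np.round(Rt,3), o["ft_force"])
v,u=np.mgrid[:384,:512]; z=p["z_map"]; c=np.stack([u,v,np.ones_like(u)],-1)@np.linalg.inv(p["K"]).T*z[...,None]
W=(c@T[:3,:3].T+T[:3,3])@Rt.T+o["eef_pos"]
h=cv2.cvtColor(p["image"],cv2.COLOR_BGR2HSV)
for n,lo,hi in (("blue",(100,120,60),(130,255,255)),("orange",(3,150,120),(18,255,255))):
    m=(cv2.inRange(h,lo,hi)>0)&(z>0); k,l,s,_=cv2.connectedComponentsWithStats(m.astype(np.uint8))
    i=1+np.argmax(s[1:,4]); q=W[l==i]; print(n,s[i],np.round(np.percentile(q,[2,50,98],axis=0),3)); print(cv2.minAreaRect((q[:,:2]*1000).astype(np.float32)))
for q in ("blue_case","blue_case_tab_pad","blue_case_lid_edge","blue_case_hinge"):
    for r in vision.place_of(p,q)[:1]:
        a,b=np.round(r["position"]).astype(int); print(q,round(r["score"],2),a,b,np.round(W[min(b,383),min(a,511)],3))
E
python3 m.py
```

```text
clock: 1.35
eef_pos: [0.3128, 0.3535, 0.2314]
tool_rot: [0.189, 0.982, 0.0, -0.0]
ft_force: [-0.2, 0.1, 0.4]
grip_width: -0.0001
grasp_force: 0.0
[[ 0.    -0.946 -0.324  0.083]
 [ 1.     0.     0.    -0.   ]
 [-0.    -0.324  0.946 -0.142]
 [ 0.     0.     0.     1.   ]]
[[-0.929  0.37  -0.   ]
 [ 0.37   0.929  0.   ]
 [ 0.     0.    -1.   ]] [-0.24453842  0.14992419  0.39788795]
blue [ 290  259   35   50 1090] [[0.315 0.339 0.038]
 [0.46  0.353 0.046]
 [0.491 0.368 0.249]]
((402.0772399902344, 355.84222412109375), (29.657257080078125, 190.96263122558594), 85.94515228271484)
orange [232 236  28  21 276] [[0.391 0.289 0.023]
 [0.398 0.301 0.026]
 [0.41  0.318 0.028]]
((354.21319580078125, 317.912353515625), (30.756677627563477, 122.00301361083984), 72.52154541015625)
blue_case_tab_pad 0.76 249 250 [0.302 0.353 0.239]
```

View pics/w1.png

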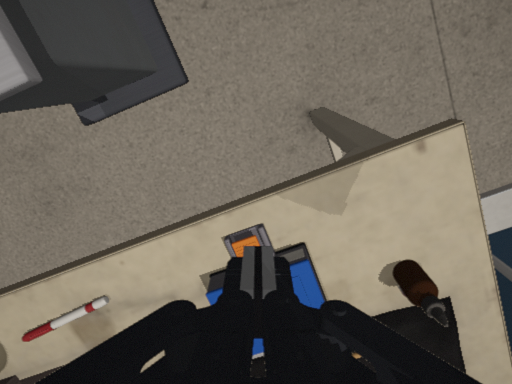

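Wrist view: tab at [245,243], case partly hidden by the fingers, at [265,270]. I'll square the tool and move past the case to see it clear of the fingers.

```bash
python3 -m creep '[[[0,0,0],[0,0,-0.186]],[[0,0,0],[0,0,-0.186]],[[-45,-9,0],[0,0,0]],[[-45,-9,0],[0,0,0]],[[-45,-9,0],[0,0,0]],[[-45,-9,0],[0,0,0]],[[-45,-9,0],[0,0,0]],[[0,0,0],[0,0,0]],[[0,0,0],[0,0,0]]]' 
sed -i 's/w1.png/w2.png/' m.py; python3 m.py
```

```text
clock: 2.72
eef_pos: [0.5367, 0.3072, 0.2307]
tool_rot: [0.003, 1.0, -0.0, -0.001]
ft_force: [-0.0, 0.3, 0.4]
grip_width: 0.0
grasp_force: 0.0
[[ 0.    -0.946 -0.324  0.083]
 [ 1.     0.     0.    -0.001]
 [-0.    -0.324  0.946 -0.142]
 [ 0.     0.     0.     1.   ]]
[[-1.     0.006 -0.002]
 [ 0.006  1.    -0.   ]
 [ 0.002 -0.    -1.   ]] [-0.04220511  0.26521135  0.38619679]
blue [  184    50   138   112 13937] [[0.434 0.244 0.045]
 [0.479 0.302 0.047]
 [0.529 0.361 0.049]]
((480.50701904296875, 302.1335754394531), (123.01103210449219, 103.34934997558594), 89.13108825683594)
orange [ 237    6   33   48 1523] [[0.393 0.289 0.024]
 [0.411 0.303 0.027]
 [0.433 0.318 0.051]]
((413.0672302246094, 303.2596740722656), (41.49964141845703, 30.339786529541016), 0.11783468723297119)
blue_case 0.6 258 104 [0.477 0.307 0.049]
blue_case_tab_pad 0.63 252 22 [0.406 0.302 0.027]
blue_case_lid_edge 0.63 253 54 [0.454 0.307 0.373]
blue_case_hinge 0.92 252 162 [ 0.544  0.3   -0.001]
```

View pics/w2.png

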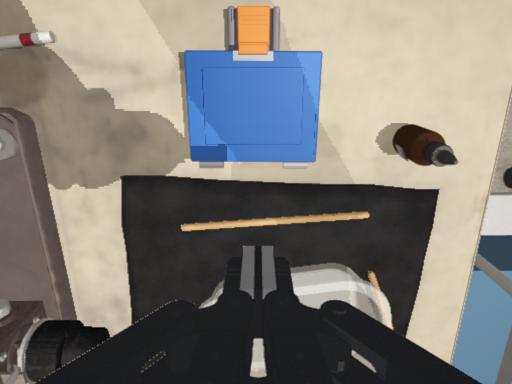

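The case is square to the world: lid centre about (0.480, 0.302), pad about (0.401, 0.303), hinge x about 0.531. Moving above the pad.

```bash
python3 -m creep '[[[45,0,0],[0,0,0]],[[45,-2,0],[0,0,0]],[[46,-2,0],[0,0,0]],[[0,0,50],[0,0,0]],[[0,0,50],[0,0,0]],[[0,0,50],[0,0,0]],[[0,0,36],[0,0,0]],[[0,0,0],[0,0,0]],[[0,0,0],[0,0,0]]]'; sed -i 's/w2.png/w3.png/' m.py; python3 m.py|tail -9
```

```text
clock: 4.1
eef_pos: [0.4022, 0.3046, 0.0469]
tool_rot: [0.003, 1.0, 0.001, 0.001]
ft_force: [0.9, -0.4, 0.2]
grip_width: -0.0002
grasp_force: 0.0
 [-0.    -0.324  0.946 -0.142]
 [ 0.     0.     0.     1.   ]]
[[-1.     0.006  0.002]
 [ 0.006  1.     0.001]
 [-0.002  0.001 -1.   ]] [ 0.91236046 -0.44777484  0.23588043]
blue [250 338  17  40 522] [[0.394 0.3   0.046]
 [0.46  0.304 0.047]
 [0.472 0.307 0.12 ]]
((432.6143798828125, 303.9836730957031), (8.119194984436035, 80.96538543701172), 89.1152572631836)Traceback (most recent call last):
  File "m.py", line 9, in <module>
    i=1+np.argmax(s[1:,4]); q=W[l==i]; print(n,s[i],np.round(np.percentile(q,[2,50,98],axis=0),3)); print(cv2.minAreaRect((q[:,:2]*1000).astype(np.float32)))
        ~~~~~~~~~^^^^^^^^^
    return _wrapfunc(a, 'argmax', axis=axis, out=out, **kwds)
    return bound(*args, **kwds)
ValueError: attempt to get argmax of an empty sequence
```

View pics/w3.png

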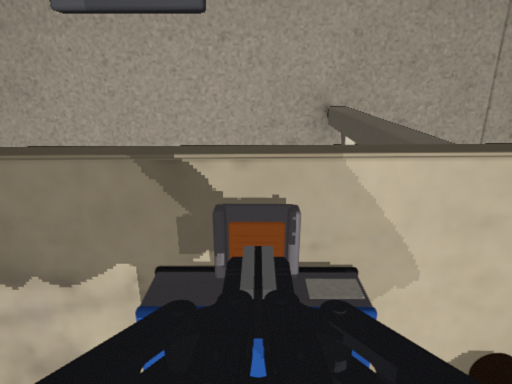

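Fingertips at [258,250] are centred over the pad ([228–286, 222–260]). Pressing.

```bash
python3 -m creep '[[[0,0,12],[0,0,0]],[[0,0,6],[0,0,0]],[[0,0,5],[0,0,0]],[[0,0,4],[0,0,0]],[[0,0,0],[0,0,0]],[[0,0,0],[0,0,0]]]'
```

```text
clock: 4.9
eef_pos: [0.4004, 0.3038, 0.0193]
tool_rot: [0.003, 1.0, 0.0, -0.001]
ft_force: [-6.5, -1.7, 12.1]
grip_width: -0.0
grasp_force: 6.8
```

```bash
python3 -m creep '[[[0,0,-4],[0,0,0]],[[0,0,-20],[0,0,0]],[[30,0,-20],[0,0,0]],[[30,0,-37],[0,0,0]],[[0,0,0],[0,0,0]],[[0,0,0],[0,0,0]],[[0,0,0],[0,0,0]],[[0,0,0],[0,0,0]],[[0,0,0],[0,0,0]],[[0,0,0],[0,0,0]],[[0,0,0],[0,0,0]],[[0,0,0],[0,0,0]]]'
python3 - <<'E'
from h import *
p=vision.camera("side"); cv2.imwrite("pics/s4.png",cv2.resize(p["image"][190:300,140:300],None,fx=4,fy=4))
for r in vision.place_of(p,"blue_case_lid_edge")[:2]: print(r["score"],r["position"],world(p,r["position"]))
E
```

```text
clock: 6.4
eef_pos: [0.3415, 0.3042, 0.0994]
tool_rot: [0.003, 1.0, 0.0, 0.0]
ft_force: [0.3, -0.6, -0.1]
grip_width: 0.0003
grasp_force: 0.0
```

View pics/s4.png

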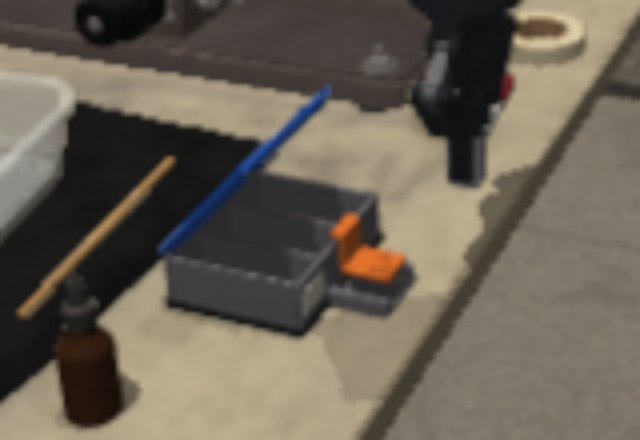

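The lid is up at about 0.85 rad (edge at [325,90] in the crop), and the cassettes are untouched. Pushing it back with the fingertips at 0.10 m height.

```bash
python3 -m creep '[[[-40,0,0],[0,0,0]],[[-25,0,0],[0,0,0]],[[-15,0,0],[0,0,0]],[[-15,0,0],[0,0,0]],[[-15,0,0],[0,0,0]],[[-15,0,0],[0,0,0]],[[-15,0,0],[0,0,0]],[[-15,0,0],[0,0,0]],[[-15,0,0],[0,0,0]],[[-12,0,0],[0,0,0]],[[0,0,0],[0,0,0]]]'
python3 -m creep '[[[-5,0,0],[0,0,0]],[[-4,0,0],[0,0,0]],[[0,0,0],[0,0,0]],[[0,0,0],[0,0,0]]]'
```

```text
clock: 7.88
eef_pos: [0.5248, 0.3029, 0.0996]
tool_rot: [0.004, 1.0, 0.0, 0.001]
ft_force: [-0.5, 0.3, -0.4]
grip_width: 0.0001
grasp_force: 0.0
clock: 8.38
eef_pos: [0.5323, 0.3029, 0.0992]
tool_rot: [0.003, 1.0, -0.0, -0.0]
ft_force: [-0.4, -0.1, 0.4]
grip_width: -0.0003
grasp_force: 0.0
```

```bash
python3 -m creep '[[[-4,0,0],[0,0,0]],[[-3,0,0],[0,0,0]],[[0,0,0],[0,0,0]],[[0,0,0],[0,0,0]]]'
python3 - <<'E'
from h import *
p=vision.camera("side"); cv2.imwrite("pics/s5.png",cv2.resize(p["image"][180:300,140:300],None,fx=4,fy=4))
E
```

```text
clock: 8.88
eef_pos: [0.5392, 0.3028, 0.0993]
tool_rot: [0.003, 1.0, -0.0, -0.0]
ft_force: [-1.9, 1.0, 0.3]
grip_width: -0.0001
grasp_force: 1.1
```

View pics/s5.png

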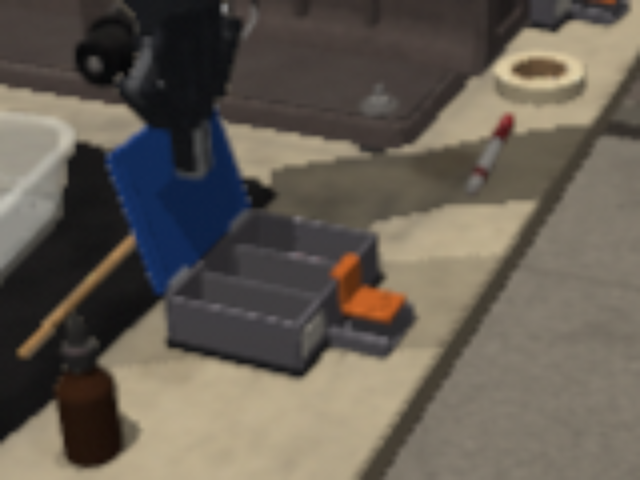

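The lid is leaning back past upright. I'll push on until the force rises at the stop.

```bash
for i in 1; do python3 -m creep '[[[-3,0,0],[0,0,0]],[[0,0,0],[0,0,0]],[[0,0,0],[0,0,0]]]'; done; python3 -m creep '[[[-3,0,0],[0,0,0]],[[0,0,0],[0,0,0]],[[0,0,0],[0,0,0]]]'
```

```text
clock: 9.3
eef_pos: [0.5395, 0.3028, 0.0992]
tool_rot: [0.003, 1.0, -0.0, -0.003]
ft_force: [-9.0, 0.1, 4.8]
grip_width: 0.0002
grasp_force: 5.1
clock: 9.68
eef_pos: [0.5396, 0.3028, 0.0992]
tool_rot: [0.002, 1.0, -0.0, -0.006]
ft_force: [-15.4, -0.5, 8.8]
grip_width: 0.0
grasp_force: 8.9
```

At the stop (the tip no longer advances and the force climbs). Backing off and checking.

```bash
python3 -m creep '[[[6,0,0],[0,0,0]],[[20,0,0],[0,0,0]],[[40,0,-10],[0,0,0]],[[50,0,-40],[0,0,0]],[[50,0,-40],[0,0,0]],[[0,0,0],[0,0,0]],[[0,0,0],[0,0,0]],[[0,0,0],[0,0,0]],[[0,0,0],[0,0,0]]]'
python3 - <<'E'
from h import *
p=vision.camera("side"); cv2.imwrite("pics/s6.png",cv2.resize(p["image"][150:300,140:340],None,fx=4,fy=4))
h=cv2.cvtColor(p["image"],cv2.COLOR_BGR2HSV); m=cv2.inRange(h,(100,120,60),(130,255,255)); m[:190]=0; m[:,:140]=0; m[:,230:]=0; m=cv2.erode(m,np.ones((3,3)))
W=np.array([world(p,(u,v)) for v,u in np.argwhere(m>0)]); c=W-W.mean(0)
n=np.linalg.svd(c[np.abs(c).max(1)<.15])[2][2]; print(len(W),np.round(W.mean(0),3),n,"lid angle",np.pi/2+np.arctan(-n[2]/n[0]))
E
```

```text
clock: 10.8
eef_pos: [0.3823, 0.3034, 0.1861]
tool_rot: [0.004, 1.0, -0.001, -0.001]
ft_force: [0.3, -0.2, -0.4]
grip_width: 0.0001
grasp_force: 0.0
860 [0.546 0.312 0.094] [-0.96232551  0.00520833  0.27185011] lid angle 1.8461151846425898
```

View pics/s6.png

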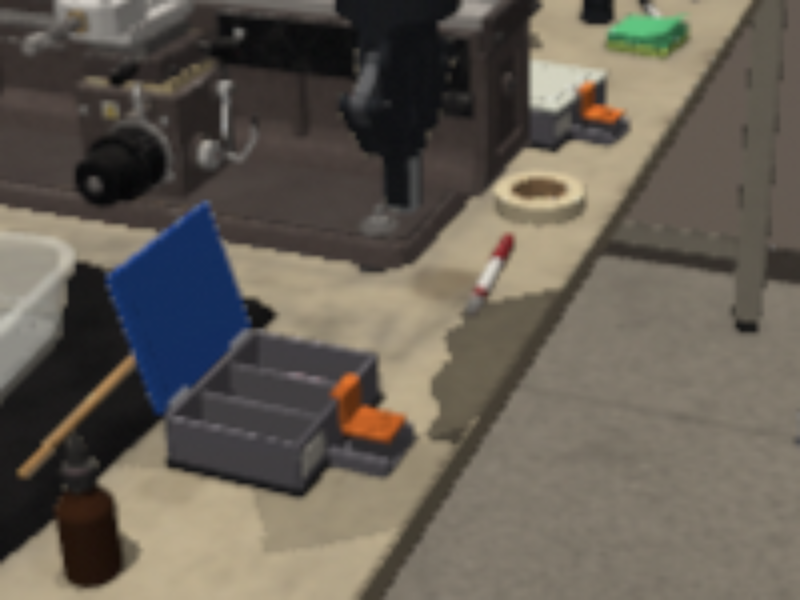

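The blue lid rests at about 1.85 rad, its stop. The robot is clear of everything, and the white case at [565,100] is still shut.

```bash
python3 -c "
from workcell import workorder
print(workorder.job_done())"
```

```text
the job is handed in; nothing more can be done
None
```

I pressed the orange tab, the blue lid sprang up, and I pushed it back to its stop (measured at about 1.85 rad) and left it there; the white case is still shut, nothing else looks moved (the cassettes themselves weren't visible in the last picture), and the job is handed in.

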